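# Show a reference slide to the enrolment camera

## Task

Take the glass slide out of the left-hand slot of the rack (left as seen from the robot), gripping only its clear end: the small notch in a top corner marks the frosted end, and with the notch at the top left the label faces you. Tip it label up and hold the label squarely towards the mast camera's lens, the label's middle on the line of sight and 150 mm in front of the lens, and finish still holding it there, in the air and motionless. Leave the other slide in its slot, do not bump the camera, and leave everything else on the desk where it is.

Things in the scene. Friction and masses are not known exactly. Their poses are not given: they have to be found in the camera images.
- slide_a_mid (a point): centre of glass slide a, 120 x 8 x 50 mm, 90 g; slides a and b are alike, either may be in the left slot. It stands on a long edge, bottom 6 mm and top 56 mm above the table. x: along its length to the frosted end; y: through its thickness, out of the label face; z: up to the notched long edge. x -60 to +15 mm is clear glass, +15 to +60 mm frosted.
- slide_a_label (a point): middle of the paper label (36 x 28 mm), on the frosted end of slide a, on its +y face only: 37.5 mm along x, 4 mm along y, -7 mm along z from the slide's centre; same axes.
- slide_a: slide a itself; origin at the middle of its lower long edge, 25 mm below its centre, same axes. The top corner of its frosted end has a notch 14 x 14 mm: seen with the label towards you and the notch at the top, the notch is at the left.
- slide_b_mid (a point): centre of glass slide b, 120 x 8 x 50 mm, 90 g; slides a and b are alike, either may be in the left slot. It stands on a long edge, bottom 6 mm and top 56 mm above the table. x: along its length to the frosted end; y: through its thickness, out of the label face; z: up to the notched long edge. x -60 to +15 mm is clear glass, +15 to +60 mm frosted.
- slide_b_label (a point): middle of the paper label (36 x 28 mm), on the frosted end of slide b, on its +y face only: 37.5 mm along x, 4 mm along y, -7 mm along z from the slide's centre; same axes.
- slide_b: slide b itself; origin at the middle of its lower long edge, 25 mm below its centre, same axes. The top corner of its frosted end has a notch 14 x 14 mm: seen with the label towards you and the notch at the top, the notch is at the left.
- rack: grey plastic slide rack, fixed, 150 x 140 x 22 mm, origin under its centre; two slots 122 x 10 mm, 16 mm deep, run along its x, their centres 45 mm to either side along its y. It is turned at most 20 degrees from the robot's x.
- slot_left (a point): middle of the mouth of the rack's left slot (seen from the robot; its +y side), on the rack's top face 22 mm above the table; the slide to present stands here.
- slot_right (a point): middle of the mouth of the rack's right slot (-y side); the other slide stands and stays here.
- cam_stand: camera mast, fixed: round black base of 55 mm radius and a mast of 9 mm radius, 375 mm tall in all, with the camera head at 360 mm height on the robot's side of it, between two upright light bars (118 mm wide over all). Origin under the base. The head looks towards the robot and 38 degrees (33 to 43) below the horizontal.
- lens (a point): centre of the camera's lens glass, at the front of the head; its x axis points backwards along the line of sight, into the camera.
- view (a point): the point on the camera's line of sight 150 mm in front of the lens where the label's middle belongs; its x axis points back from here to the lens, y is level.
- mouse: black computer mouse, 105 x 60 x 34 mm, bystander.
- brick: black power brick, 115 x 52 x 32 mm, bystander.
- drive: flat black hard drive, 120 x 80 x 18 mm, bystander.
- stapler: black stapler, 140 x 36 x 52 mm, bystander.
- pen_jar: clear jar with pens, 90 mm across, 150 mm high with the pens, bystander.
- notes: pad of sticky notes, 76 x 76 x 12 mm, bystander. (All bystanders: origin at the middle of the underside.)
Not all that is in view belongs to the job. Leave any brown look-alike of the slide_b alone. What is shaped like the rack but yellow is not meant.

How it is judged:
On the way:
1. the slide from the left slot is lifted clear of the rack in the fingers, the other still in the right slot (((height (world z) of slide_a_mid above 0.1 m and contact force between slide_a and the fingers above 1 N and distance between slide_b_mid and slot_right below 0.02 m) or (height (world z) of slide_b_mid above 0.1 m and contact force between slide_b and the fingers above 1 N and distance between slide_a_mid and slot_right below 0.02 m))), for 0.2 s.
At the end, for the whole second after the job is handed in: The left slot's slide is held still by its clear end, over 120 mm up, touching neither rack nor camera; its label's middle is within 35 mm of the view point, the label face upwards and square to the line of sight within 20 degrees; the other slide is in the right slot (((distance between slide_a_label and view below 0.035 m and angle between the y axis of slide_a_mid and the x axis of view, either way round below 0.35 rad and angle between slide_a_mid's own y axis and vertical below 1.25 rad and x of the grasp point in the frame of slide_a_mid below 0.008 m and contact force between slide_a and the fingers above 1 N and height (world z) of slide_a_mid above 0.12 m and contact force between slide_a and rack below 0.2 N and contact force between slide_a and cam_stand below 0.2 N and linear speed of slide_a below 0.03 m/s and distance between slide_b_mid and slot_right below 0.02 m) or (distance between slide_b_label and view below 0.035 m and angle between the y axis of slide_b_mid and the x axis of view, either way round below 0.35 rad and angle between slide_b_mid's own y axis and vertical below 1.25 rad and x of the grasp point in the frame of slide_b_mid below 0.008 m and contact force between slide_b and the fingers above 1 N and height (world z) of slide_b_mid above 0.12 m and contact force between slide_b and rack below 0.2 N and contact force between slide_b and cam_stand below 0.2 N and linear speed of slide_b below 0.03 m/s and distance between slide_a_mid and slot_right below 0.02 m))); the arm keeps its last pose, push and grip.
It fails at once if the camera or its mast is bumped (over 3 N) (contact force between cam_stand and anything else above 3 N).
It fails at once if a bystander is moved by more than 30 mm (distance of any of mouse, brick, drive, stapler, pen_jar, notes from where it was at the start of the episode above 0.03 m).
It fails at once if the slide in the right slot is taken out ((distance between slide_a_mid and slot_left below 0.02 m and distance between slide_b_mid and slot_right above 0.03 m) or (distance between slide_b_mid and slot_left below 0.02 m and distance between slide_a_mid and slot_right above 0.03 m)).
It also fails if it takes over 32 s, if anything falls off the work surface, if the arm or the gripper's body presses on something with over 40 N, if the wrist force passes 120 N, or if a joint passes its speed limit or range.

## Robot

A 7-joint arm with a two-finger parallel gripper is mounted at the origin on the work surface. World frame = base frame: x ahead of the robot, y to its left, z up, the work surface at z = 0. Lengths are in m, angles in rad, forces in N, time in s.
With the tool pointing down it reaches from about 0.425 to 0.925 m from the base axis. Payload 6.8 kg.
Tool frame: the origin (TCP) lies on the mounting face of the last link; the fingertips stand 173 mm ahead of it and the grasp point (between the pads) lies 155 mm ahead of it; z points along the fingers, y is the line along which they close (so a half turn about z gives the same grasp; the last joint's range is limited). The gripper opens to 85 mm and grips with 20 to 120 N. Pads are 22 mm wide; open, the fingers measure 114 mm over their backs; the gripper's body (76 mm by 85 mm) begins 54 mm behind the grasp point. The pads swing forward as they close: fully open they stand 13 mm farther back than shut.
Start: joints at [1.201, 0.477, 0.022, 1.555, -0.011, 1.109, -0.083], TCP at [0.175, -0.652, 0.405] pointing down, gripper open.
Joint ranges: [-2.96, 2.96], [-0.34, 2.1], [-1.41, 1.46], [0.24, 2.44], [-1.37, 4.51], [0.17, 1.92], [-2.96, 2.96]. Speed limits (rad/s): [2.39, 2.39, 3.14, 3.14, 3.14, 3.14, 3.14].

## Interface

Orientations are given as a unit quaternion [w, x, y, z].
In Python, from station import bot gives the robot as it stands. The module is installed in compiled form; this text tells all that it offers.
- The arm moves only by the shell command python3 -m pendant 'ROWS' [FORCE]. ROWS is JSON, a list of rows, each a list of 5 numbers: the finger opening in m, from 0 to 0.0854, then the shift along the tool's x, y, z in m, then the turn about the tool's z in degrees. In form: [[jaw, x, y, z, yaw], ...]. A call has 1 to 12 rows; each row shifts and turns the commanded pose from where the row before left it, along the tool's axes as they then stand; what a row does not reach is not made up. A row lasts 1/12 s, in which the tool goes at most 41.7 mm and 7.16 degrees, less where a joint would pass 70% of its speed; a pose out of reach is approached as far as the arm can. A call with a gripper value outside its range is refused whole. The fingers move at their own pace and stop on an object; FORCE is the grip in N (left out, the last holds). Time passes only in rows, so rows that do not move let the fingers close. It gives the time, the measured TCP pose, the force, the opening and the grip force at its end, in the units of the state.
- bot.get_obs(): the state, without advancing time (a new reading comes with each control period).
- bot.read_camera(name): name is "side" or "top" or "wrist"; returns (picture, depth): 420x560x3 uint8, blue, green, red; 420x560 float32, m along the optical axis (not along the pixel's ray), 0 where there is no reading.
- bot.camera_model(name): a dict with "intrinsics" (3x3 intrinsics, pixels), "dist_coeffs" ([k1, k2, p1, p2, k3] as OpenCV has them; the pictures are not rectified), "R" (3x3) and "t" (3): a world point X has camera coordinates R X + t. Camera axes: x right, y down, z forward; pixel columns grow to the right and rows downward; lengths in m; the calibration is good to about 2 mm. A picture is of the moment at which its call begins: read the wrist's pose just before it. camera_model takes no time and is no camera call; for the wrist camera it gives the pose at the moment of the call.
- bot.hand_in(): hands the job in; it is judged then, once.
Trained networks look in the newest picture that a camera, given by its name, has taken for a name from the list of things; names that differ only in an ending like _2 or _b are one class to them, and where a whole thing is asked for, a point or a joint stands for the part that bears it (a point fixed in the world has none). Each returns a list of dicts, best first, with "score" (0 to 1); they miss things now and then, are a little off and sometimes report something else, mostly with a low value. They report only what shows in the picture. A call takes as long as a camera call. They do not tell look-alikes from the thing itself.
- bot.boxes_of(name, camera): "at" ([column, row] in pixels, amid what is visible of it).
- bot.trace(name, camera): "mask" (420x560 bool, what is visible of it) and "at" ([column, row] in pixels, amid what is visible of it).
- bot.pinpoint(name, camera): "at" ([column, row] in pixels: a listed point, or the origin of a listed thing).
The state is a dict: "t": time; "q": joint angles; "joint_vel": joint speeds; "joint_torque": joint torques, N m; "eef_pos": TCP position; "tool_rot": TCP orientation; "contact_force": force on the tool from outside, world axes, zero at the start; "torque": the same for the moment, N m; "gripper_width": opening from 0.0 (shut) to 1.0 (fully open); "grasp_force": force on a finger pad.
Only numpy, scipy, OpenCV 4.12 (cv2) and the standard library are available. Lean on these libraries where they do the work, as an engineer would, in place of code of your own. Each camera call takes 0.05 s, during which the arm holds its last target. There are 200 camera calls.

## Working session

There is one attempt and no reset: what is moved stays moved. The work goes in short steps, Python scripts to look and compute and a shell command to move; the robot and the scene stay as the last step left them, time stands still between calls to the robot, and variables do not carry over. Pictures are saved under pics/ and viewed, at most 10 in all, crops included, and the job is handed in when it is done.

```bash
mkdir -p pics; cat > h.py <<'E'
from station import bot
import numpy as np, cv2
from scipy.spatial.transform import Rotation as Rt
def M(c):
    m=bot.camera_model(c); return [np.array(m[k],float) for k in("intrinsics","dist_coeffs","R","t")]
def ray(c,uv,m=None):
    K,D,R,t=m or M(c)
    p=cv2.undistortPoints(np.array([[uv]],float),K,D)[0,0]
    return -R.T@t, R.T@np.array([p[0],p[1],1.0])
def at_z(c,uv,z,m=None):
    o,d=ray(c,uv,m); return o+d*(z-o[2])/d[2]
def at_d(c,uv,d_,m=None):
    o,d=ray(c,uv,m); return o+d*d_
def proj(c,X,m=None):
    K,D,R,t=m or M(c)
    return cv2.projectPoints(np.array(X,float).reshape(-1,1,3),cv2.Rodrigues(R)[0],t,K,D)[0][:,0]
def tri(c1,u1,c2,u2):
    o1,d1=ray(c1,u1);o2,d2=ray(c2,u2)
    s=np.linalg.lstsq(np.stack([d1,-d2],1),o2-o1,rcond=None)[0]
    a,b=o1+s[0]*d1,o2+s[1]*d2
    return (a+b)/2,np.linalg.norm(a-b)
E
python3 - <<'E'
from h import *
np.set_printoptions(precision=4,suppress=True)
o=bot.get_obs(); print(o['t'],o['eef_pos'],o['tool_rot'],o['gripper_width'])
for c in("side","top"):
    p,d=bot.read_camera(c); cv2.imwrite(f"pics/{c}0.png",p); np.save(f"{c}0.npy",d)
    m=M(c);print(c,-m[2].T@m[3],m[2][2])
    for n in("slot_left","slot_right","slide_a_mid","slide_a_label","slide_a","rack","lens","view","cam_stand"):
        print(c,n,[(np.round(r['at']).tolist(),round(r['score'],2)) for r in bot.pinpoint(n,c)[:4]])
E
```

```text
0.0 [ 0.1746 -0.6517  0.4037] [-0.0009  0.9914  0.1306 -0.0002] 1.0001229296248348
side [0.3271 0.7427 0.9822] [ 0.1731 -0.666  -0.7256]
side slot_left [([368.0, 209.0], 0.86), ([281.0, 302.0], 0.61)]
side slot_right [([293.0, 277.0], 0.74), ([374.0, 195.0], 0.63)]
side slide_a_mid [([289.0, 276.0], 0.61)]
side slide_a_label [([278.0, 274.0], 0.7)]
side slide_a [([278.0, 307.0], 0.97), ([292.0, 280.0], 0.96), ([328.0, 362.0], 0.61)]
side rack [([371.0, 207.0], 0.79), ([308.0, 222.0], 0.28)]
side lens [([207.0, 138.0], 0.71)]
side view []
side cam_stand [([208.0, 211.0], 0.8)]
top [0.25   0.022  1.6916] [ 0.1771  0.0104 -0.9841]
top slot_left [([219.0, 241.0], 0.79), ([335.0, 291.0], 0.7)]
top slot_right [([241.0, 243.0], 0.63), ([358.0, 299.0], 0.59)]
top slide_a_mid [([243.0, 241.0], 0.47)]
top slide_a_label [([244.0, 231.0], 0.42), ([305.0, 245.0], 0.15)]
top slide_a [([216.0, 240.0], 0.69), ([244.0, 242.0], 0.63), ([182.0, 287.0], 0.43)]
top rack [([231.0, 243.0], 0.78), ([349.0, 297.0], 0.73)]
top lens [([299.0, 129.0], 0.86)]
top view []
top cam_stand [([298.0, 146.0], 0.65)]
```

View pics/side0.png

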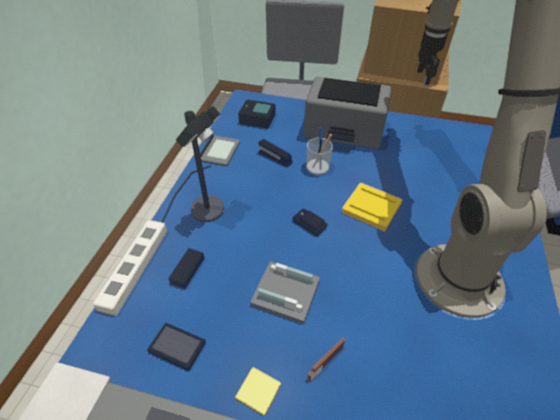

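View pics/top0.png

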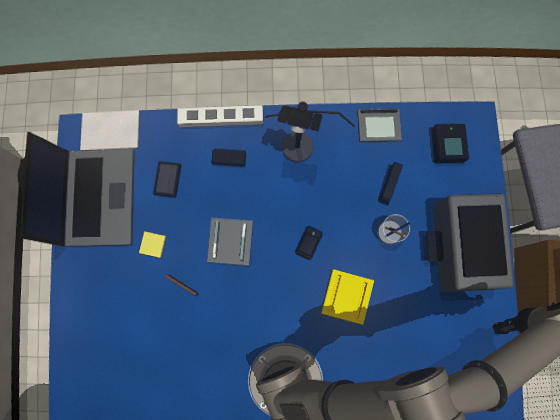

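```bash
python3 - <<'E'
from h import *
np.set_printoptions(precision=4,suppress=True)
for n,uv1,uv2 in(("left",(281,302),(219,241)),("right",(293,277),(241,243)),("lens",(207,138),(299,129)),("mast",(208,211),(298,146)),("lab",(278,274),(244,231)),("mid_r",(289,276),(243,241)),("sl_l",(278,307),(216,240))):
    print(n,tri("side",uv1,"top",uv2),at_z("top",uv2,0.022))
E
```

```text
left (array([0.4651, 0.2045, 0.0086]), np.float64(0.00019436651006533254)) [0.4633 0.2031 0.022 ]
right (array([0.4523, 0.1295, 0.0244]), np.float64(0.0039264828532679374)) [0.4545 0.1297 0.022 ]
lens (array([ 0.7444, -0.0616,  0.3066]), np.float64(0.0011962342637579296)) [ 0.8467 -0.0786  0.022 ]
mast (array([ 0.7939, -0.0753, -0.0155]), np.float64(0.00613407580330264)) [ 0.785  -0.0726  0.022 ]
lab (array([0.4965, 0.1198, 0.0071]), np.float64(0.0005494841576086225)) [0.4946 0.1189 0.022 ]
mid_r (array([0.4626, 0.1233, 0.015 ]), np.float64(0.0012150029012736444)) [0.4611 0.1229 0.022 ]
sl_l (array([ 0.4702,  0.2157, -0.0011]), np.float64(0.0006549573118038034)) [0.4669 0.2131 0.022 ]
```

The side and top views show the grey rack holding two slides, at about (290,290) in side and (230,243) in top. The mast head is at (207,138) in side and (300,120) in top, and the yellow rack and the brown stick are decoys.

The rows have no tilt axis, so I'll first check, in free air, how the arm behaves at the edge of its reach.

```bash
python3 -m pendant '[[0.085,0,0,-0.04,0],[0.085,0,0,-0.04,0],[0.085,0,0,-0.04,0],[0.085,0,0,-0.04,0],[0.085,0,0,-0.04,0],[0.085,0,0,-0.04,0],[0.085,0,0,-0.04,0]]'; python3 - <<'E'
from h import *
o=bot.get_obs(); print(np.round(o['q'],3),o['t']); print(np.round(Rt.from_quat(np.roll(o['tool_rot'],-1)).as_matrix(),3))
# rack/slide masks on the first pictures: fit geometry
for c in("side","top"):
    p,_=bot.read_camera(c)
    for n in("rack","slide_a"):
        for r in bot.trace(n,c)[:4]:
            m=r['mask'].astype(np.uint8); ys,xs=np.nonzero(m); print(c,n,np.round(r['at']),round(r['score'],2),cv2.minAreaRect(np.stack([xs,ys],1).astype(np.float32)))
E
```

```text
t: 1.58
eef_pos: [0.1744, -0.6514, 0.6871]
tool_rot: [0.0, 0.991, 0.13, 0.0]
contact_force: [0.3, -1.4, 0.9]
gripper_width: 0.997
grasp_force: 0.0
[ 1.185  0.38   0.051  1.085 -0.019  1.676 -0.079] 1.5833
[[ 0.966  0.259  0.   ]
 [ 0.259 -0.966 -0.001]
 [ 0.     0.001 -1.   ]]
side rack [285. 294.] 0.79 ((284.38470458984375, 291.63677978515625), (57.85198211669922, 49.979251861572266), 19.5731258392334)
side slide_a [293. 272.] 0.86 ((291.62200927734375, 273.07159423828125), (42.98038864135742, 9.517086029052734), 17.87869644165039)
side slide_a [327. 360.] 0.69 ((325.0000305175781, 359.5000305175781), (9.192387580871582, 55.86143493652344), 45.0)
side slide_a [280. 299.] 0.65 ((279.70001220703125, 300.3999938964844), (46.48548126220703, 10.435514450073242), 18.434947967529297)
side slide_a [259. 393.] 0.27 ((257.9615173339844, 390.6922912597656), (33.61341094970703, 36.466209411621094), 29.744882583618164)
top rack [232. 244.] 0.86 ((229.71035766601562, 240.9758758544922), (42.602333068847656, 45.34283447265625), 4.763641834259033)
top rack [390. 185.] 0.74 ((390.8190612792969, 182.98855590820312), (11.947614669799805, 41.78192138671875), 20.323135375976562)
top rack [346. 297.] 0.73 ((347.2353210449219, 296.558837890625), (43.89894485473633, 45.59669494628906), 14.03624439239502)
top slide_a [214. 241.] 0.66 ((215.50003051757812, 241.00001525878906), (3.711965322494507, 32.14019012451172), 5.19442892074585)
top slide_a [242. 242.] 0.52 ((242.8310546875, 241.52760314941406), (3.40486478805542, 31.142057418823242), 4.763641834259033)
top slide_a [183. 289.] 0.51 ((184.80880737304688, 286.48529052734375), (26.925277709960938, 4.115965843200684), 30.963754653930664)
```

```bash
python3 -m pendant '[[0.085,0,0,-0.04,0],[0.085,0,0,-0.04,0],[0.085,0,0,-0.04,0],[0.085,0,0,-0.04,0],[0.085,0,0,-0.04,0],[0.085,0,0,-0.04,0],[0.085,0,0,-0.04,0],[0.085,0,0,-0.04,0]]'; python3 - <<'E'
from h import *
o=bot.get_obs(); print(np.round(o['q'],3),o['t']); print(np.round(Rt.from_quat(np.roll(o['tool_rot'],-1)).as_matrix(),3))
E
```

```text
t: 2.55
eef_pos: [0.1543, -0.5804, 0.8781]
tool_rot: [0.072, 0.989, 0.129, 0.01]
contact_force: [-0.4, -0.2, -0.2]
gripper_width: 0.993
grasp_force: 0.0
[ 0.955  0.305  0.434  0.799 -0.144  1.915 -0.008] 2.55
[[ 0.966  0.254  0.039]
 [ 0.257 -0.956 -0.14 ]
 [ 0.001  0.145 -0.989]]
```

```bash
python3 -m pendant '[[0.085,0,0,0.04,0],[0.085,0,0,0.04,0],[0.085,0,0,0.04,0],[0.085,0,0,0.04,0]]'; python3 - <<'E'
from h import *
o=bot.get_obs(); print(np.round(o['q'],3),o['t']); print(np.round(Rt.from_quat(np.roll(o['tool_rot'],-1)).as_matrix(),3))
E
```

```text
t: 2.88
eef_pos: [0.1605, -0.6025, 0.7175]
tool_rot: [0.072, 0.989, 0.129, 0.01]
contact_force: [0.1, -1.4, -0.4]
gripper_width: 0.998
grasp_force: 0.0
[ 0.908  0.243  0.406  1.233 -0.095  1.539 -0.018] 2.8833
[[ 0.966  0.255  0.039]
 [ 0.258 -0.956 -0.139]
 [ 0.002  0.145 -0.989]]
```

```bash
python3 -m pendant '[[0.085,0,-0.036,0.014,0],[0.085,0,-0.036,0.014,0],[0.085,0,-0.036,0.014,0],[0.085,0,-0.036,0.014,0],[0.085,0,-0.036,0.014,0],[0.085,0,-0.036,0.014,0],[0.085,0,-0.036,0.014,0]]'; python3 - <<'E'
from h import *
o=bot.get_obs(); print(np.round(o['q'],3),o['t']); print(np.round(Rt.from_quat(np.roll(o['tool_rot'],-1)).as_matrix(),3))
E
```

```text
t: 3.47
eef_pos: [0.0997, -0.3738, 0.5841]
tool_rot: [0.072, 0.989, 0.13, 0.01]
contact_force: [0.6, 0.4, 0.8]
gripper_width: 0.993
grasp_force: 0.0
[ 0.802 -0.232  0.269  1.958  0.1    1.269 -0.265] 3.4667
[[ 0.966  0.255  0.038]
 [ 0.258 -0.956 -0.139]
 [ 0.001  0.144 -0.99 ]]
```

```bash
python3 -m pendant '[[0.085,0,-0.036,0.014,0],[0.085,0,-0.036,0.014,0],[0.085,0,-0.036,0.014,0],[0.085,0,-0.036,0.014,0]]'; python3 - <<'E'
from h import *
o=bot.get_obs(); print(np.round(o['q'],3),o['t']); print(np.round(Rt.from_quat(np.roll(o['tool_rot'],-1)).as_matrix(),3))
E
```

```text
t: 3.8
eef_pos: [0.078, -0.2937, 0.5321]
tool_rot: [0.069, 0.989, 0.132, 0.01]
contact_force: [-1.1, -0.5, 1.5]
gripper_width: 1.001
grasp_force: 0.0
[ 1.205 -0.336 -0.08   2.152 -0.005  1.186 -0.176] 3.8
[[ 0.965  0.26   0.039]
 [ 0.263 -0.956 -0.134]
 [ 0.002  0.139 -0.99 ]]
```

```bash
python3 -m pendant '[[0.085,0,-0.04,-0.005,0],[0.085,0,-0.04,-0.005,0],[0.085,0,-0.04,-0.005,0]]'; python3 - <<'E'
from h import *
o=bot.get_obs(); print(np.round(o['q'],3),o['t']); print(np.round(o['eef_pos'],3),np.round(Rt.from_quat(np.roll(o['tool_rot'],-1)).as_matrix(),3))
E
```

```text
t: 4.05
eef_pos: [0.0633, -0.2621, 0.4788]
tool_rot: [0.002, 0.991, 0.129, 0.026]
contact_force: [0.2, -0.5, -0.2]
gripper_width: 0.996
grasp_force: 0.0
[ 1.199 -0.336 -0.051  2.267 -0.07   1.191 -0.135] 4.05
[ 0.063 -0.262  0.479] [[ 0.965  0.256  0.052]
 [ 0.256 -0.967  0.003]
 [ 0.051  0.011 -0.999]]
```

```bash
python3 -m pendant '[[0.085,0.036,0.006,0.002,0],[0.085,0.036,0.006,0.002,0],[0.085,0.036,0.006,0.002,0],[0.085,0.036,0.006,0.002,0],[0.085,0.036,0.006,0.002,0],[0.085,0.036,0.006,0.002,0],[0.085,0.036,0.006,0.002,0],[0.085,0.036,0.006,0.002,5],[0.085,0.036,0.006,0.002,5],[0.085,0,-0.03,0,5],[0.085,0,-0.04,0,5]]'; python3 - <<'E'
from h import *
o=bot.get_obs(); print(np.round(o['q'],3),o['t']); print(np.round(o['eef_pos'],3),np.round(Rt.from_quat(np.roll(o['tool_rot'],-1)).as_matrix(),3))
p,d=bot.read_camera("wrist");
m=M("wrist"); print(-m[2].T@m[3]-o['eef_pos'], m[2])
E
```

```text
t: 4.97
eef_pos: [0.3903, -0.1661, 0.4773]
tool_rot: [-0.003, 0.999, -0.047, 0.025]
contact_force: [0.5, 1.8, 0.4]
gripper_width: 0.999
grasp_force: 0.0
[ 0.884  0.004 -0.612  2.    -0.016  1.092 -1.385] 4.9667
[ 0.39  -0.166  0.477] [[ 0.994 -0.093  0.049]
 [-0.094 -0.996  0.003]
 [ 0.049 -0.008 -0.999]]
[ 0.07694933  0.00349122 -0.02672489] [[-0.09136954 -0.99578124 -0.00844538]
 [-0.96431654  0.08635985  0.25027104]
 [-0.24848586  0.03101117 -0.96813898]]
```

```bash
python3 -m pendant '[[0.085,0,-0.04,0,0],[0.085,0,-0.04,0,0],[0.085,0,-0.04,0,0],[0.085,0,-0.04,0,0],[0.085,0,-0.04,0,0],[0.085,0,-0.04,0,0],[0.085,0,-0.04,0,0],[0.085,0,-0.04,0,0],[0.085,0,-0.03,0,0]]'; python3 - <<'E'
from h import *
np.set_printoptions(precision=4,suppress=True)
m=M("wrist"); o=bot.get_obs(); print(np.round(o['q'],3),o['t']); print(o['eef_pos'],Rt.from_quat(np.roll(o['tool_rot'],-1)).as_matrix())
p,d=bot.read_camera("wrist"); cv2.imwrite("pics/w1.png",p)
zs=dict(slot_left=.022,slot_right=.022,slide_a_mid=.031,slide_a_label=.024,slide_a=.006,rack=0)
for n,z in zs.items():
    for r in bot.pinpoint(n,"wrist")[:4]: print(n,round(r['score'],2),np.round(r['at']),at_z("wrist",r['at'],z,m))
E
```

```text
t: 5.77
eef_pos: [0.4184, 0.1867, 0.4804]
tool_rot: [0.0, 0.999, -0.042, 0.026]
contact_force: [0.5, -0.3, -1.1]
gripper_width: 0.993
grasp_force: 0.0
[ 0.425  0.131 -1.05   1.915  0.162  1.124 -2.341] 5.7667
[0.4184 0.1867 0.4804] [[ 0.9951 -0.0834  0.0528]
 [-0.0834 -0.9965 -0.0022]
 [ 0.0528 -0.0022 -0.9986]]
slot_left 0.72 [254. 150.] [0.4694 0.2159 0.022 ]
slot_right 0.59 [328. 155.] [0.4569 0.1319 0.022 ]
slide_a_mid 0.87 [330. 152.] [0.4606 0.1299 0.031 ]
slide_a_label 0.59 [331. 121.] [0.4941 0.1266 0.024 ]
slide_a 0.72 [257. 150.] [0.4685 0.214  0.006 ]
slide_a 0.63 [176. 273.] [0.3205 0.3337 0.006 ]
rack 0.6 [292. 148.] [0.4662 0.1725 0.    ]
```

View pics/w1.png

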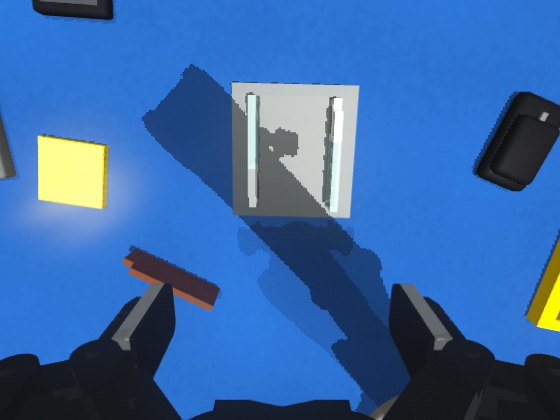

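The wrist view shows the left slide at column 252, rows 93–207. Its whitish end seems to be the near one, unlike the right slide, so I'll enlarge the crop.

```bash
python3 - <<'E'
import cv2
p=cv2.imread("pics/w1.png")[78:222,225:365]; cv2.imwrite("pics/w1c.png",cv2.resize(p,None,fx=4,fy=4,interpolation=cv2.INTER_CUBIC))
E
```

```text
(no output)
```

View pics/w1c.png

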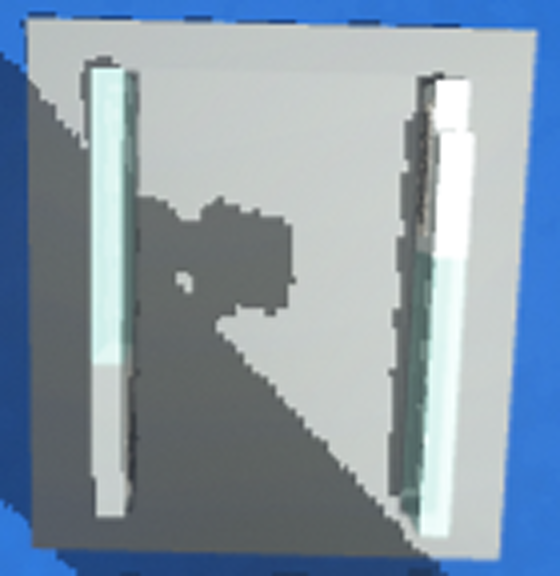

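The left slide's frosted end (grey, crop rows 360–515) points towards the robot and its clear end is the far one. With the notch at the top, its label faces −y.

```bash
python3 - <<'E'
from h import *
np.set_printoptions(precision=4,suppress=True)
m=M("wrist"); o=bot.get_obs(); T=Rt.from_quat(np.roll(o['tool_rot'],-1)).as_matrix()
far=at_z("wrist",(252.3,95.5),.056,m); near=at_z("wrist",(252.7,206.5),.056,m)
print("ends",far,near,np.linalg.norm(far-near))
c=(far+near)/2; u=(far-near)/np.linalg.norm(far-near); print("centre",c,"dir deg",np.degrees(np.arctan2(u[1],u[0])))
g=c+0.032*u; g[2]=0.048
gp=o['eef_pos']+T[:,2]*.155
print("grasp",gp,"->",g,"tool shift",T.T@(g-gp), "toolx deg",np.degrees(np.arctan2(T[1,0],T[0,0])))
# rack corners in the crop
for q in((30,20),(535,32),(500,555),(35,545)): print(at_z("wrist",(q[0]/4+225,q[1]/4+78),.022,m))
E
```

```text
ends [0.527  0.2041 0.056 ] [0.4119 0.2162 0.056 ] 0.11572512201038207
centre [0.4695 0.2102 0.056 ] dir deg -6.012556932672401
grasp [0.4278 0.1819 0.3256] -> [0.5013 0.2068 0.048 ] tool shift [ 0.0564 -0.031   0.281 ] toolx deg -5.062369172264742
[0.5445 0.2267 0.022 ]
[0.529  0.0889 0.022 ]
[0.3818 0.1049 0.022 ]
[0.3972 0.2432 0.022 ]
```

```bash
python3 -m pendant '[[0.085,0.011,-0.006,0.035,0.5],[0.085,0.011,-0.006,0.035,0.5],[0.085,0.011,-0.006,0.035,0],[0.085,0.011,-0.006,0.035,0],[0.06,0.012,-0.007,0.035,0],[0.06,0,0,0.025,0],[0.06,0,0,0,0]]'; python3 - <<'E'
from h import *
np.set_printoptions(precision=4,suppress=True)
m=M("wrist"); o=bot.get_obs(); T=Rt.from_quat(np.roll(o['tool_rot'],-1)).as_matrix(); print(np.round(o['q'],3),o['t'],T)
p,d=bot.read_camera("wrist"); cv2.imwrite("pics/w2.png",p)
gp=o['eef_pos']+T[:,2]*.155; g=np.array([.5013,.2068,.048]); print("shift",T.T@(g-gp), proj("wrist",[[.5272,.2041,.056],[.4119,.2162,.056],g],m))
E
```

```text
t: 6.7
eef_pos: [0.4884, 0.2061, 0.2795]
tool_rot: [0.002, 0.998, -0.053, 0.023]
contact_force: [-1.1, -0.5, 0.3]
gripper_width: 0.701
grasp_force: 0.0
[ 0.141  0.533 -0.845  1.982  0.582  0.84  -2.706] 6.7 [[ 0.9934 -0.1058  0.0453]
 [-0.1056 -0.9944 -0.0062]
 [ 0.0457  0.0014 -0.999 ]]
shift [ 0.0022 -0.0024  0.0768] [[278.6866 194.9326]
 [279.4583 380.3037]
 [278.9887 236.7336]]
```

View pics/w2.png

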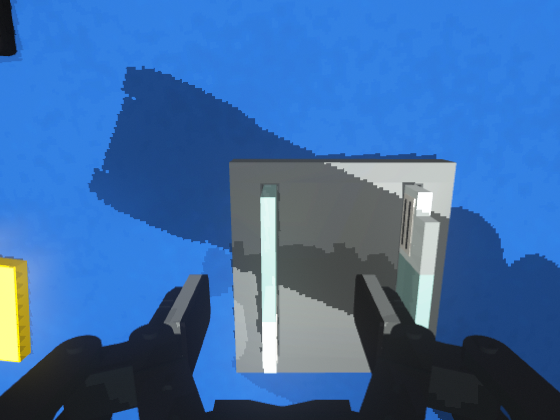

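The left slide's top edge lies at column 269, rows 193–372. That is about 9 px left of my prediction, so I'll correct for it.

```bash
python3 - <<'E'
from h import *
np.set_printoptions(precision=4,suppress=True)
m=M("wrist"); o=bot.get_obs(); T=Rt.from_quat(np.roll(o['tool_rot'],-1)).as_matrix()
p=cv2.imread("pics/w2.png").astype(int)
for r in(200,220,240,260,280,300): print(r,p[r,258:282].sum(1)//3)
far=at_z("wrist",(269,194),.056,m); near=at_z("wrist",(269.5,371.5),.056,m); print(far,near,np.linalg.norm(far-near))
u=(far-near)/np.linalg.norm(far-near); g=far-.028*u; g[2]=.048
gp=o['eef_pos']+T[:,2]*.155; print("shift",T.T@(g-gp),np.degrees(np.arctan2(u[1],u[0])))
print(o['eef_pos'],o['q'])
for q in((230,161),(455,161)): print(at_z("wrist",q,.022,m))
E
```

```text
200 [103 103 207 233 235 237 240 240 240 237 237 237 237 237 238 238 238 171
 105  79  74  76  99 104]
220 [105 106 172 232 234 234 238 239 239 239 239 236 236 236 235 236 236 170
 106  81  76  97 104 104]
240 [103 103 101 226 233 231 232 233 236 237 237 233 234 233 233 233 233 169
 107  81  77  96 104 105]
260 [ 82  81  80 189 226 229 230 231 231 231 231 231 230 230 231 231 231 192
 114  83  77  79  81  81]
280 [ 84  83  83 151 222 227 228 229 229 229 228 229 229 229 240 241 241 195
 122  86  80  81  82  83]
300 [ 86  86  86 116 219 225 234 237 238 238 238 238 239 238 238 239 239 207
 159 120 117 150 165 166]
[0.5285 0.2106 0.056 ] [0.4176 0.223  0.056 ] 0.11159852171549249
shift [ 0.     -0.0079  0.0796] -6.389867126958405
[0.4886 0.207  0.2823] [ 0.1419  0.5297 -0.848   1.9797  0.5796  0.842  -2.7042]
[0.5455 0.2342 0.022 ]
[0.5306 0.095  0.022 ]
```

```bash
python3 -m pendant '[[0.06,0,-0.008,0.018,0],[0.06,0,0,0.02,0],[0.06,0,0,0.02,0],[0.06,0,0,0.02,0],[0.03,0,0,0,0],[0.025,0,0,0,0]]' 60; python3 - <<'E'
from h import *
np.set_printoptions(precision=4,suppress=True)
o=bot.get_obs(); T=Rt.from_quat(np.roll(o['tool_rot'],-1)).as_matrix(); print(np.round(o['q'],3),o['t'],T)
p,d=bot.read_camera("wrist"); cv2.imwrite("pics/w3.png",p)
E
```

```text
t: 7.25
eef_pos: [0.4944, 0.2162, 0.2082]
tool_rot: [-0.0, 0.998, -0.052, 0.027]
contact_force: [1.0, 0.7, 0.7]
gripper_width: 0.432
grasp_force: 0.0
[ 0.045  0.642 -0.748  2.002  0.717  0.726 -2.827] 7.25 [[ 0.993  -0.1044  0.0545]
 [-0.1044 -0.9945 -0.0025]
 [ 0.0544 -0.0032 -0.9985]]
```

View pics/w3.png

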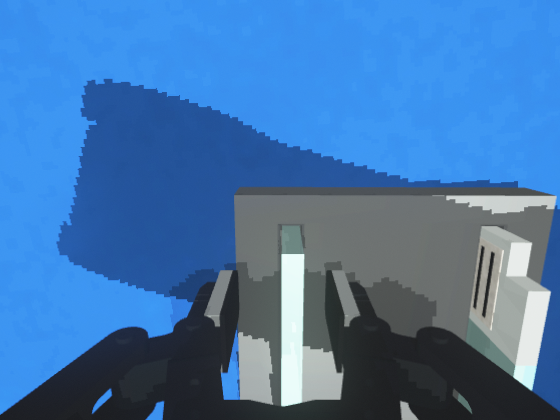

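The slide (columns 281–304) now sits about 3.5 mm right of the middle of the pads (column 282). I'll nudge the gripper over and close.

```bash
python3 -m pendant '[[0.025,0,0.0035,0.003,0],[0.0,0,0,0,0],[0,0,0,0,0],[0,0,0,0,0],[0,0,0,0,0],[0,0,0,0,0]]' 60; python3 - <<'E'
from h import *
o=bot.get_obs(); print(o['gripper_width']*.0854,o['t'],o['torque'])
E
```

```text
t: 7.8
eef_pos: [0.4944, 0.213, 0.2049]
tool_rot: [0.0, 0.998, -0.052, 0.028]
contact_force: [-0.9, -2.9, 8.3]
gripper_width: 0.081
grasp_force: 60.1
0.006877880291147478 7.8 [-0.63313681  0.22620149 -0.02765077]
```

```bash
python3 -m pendant '[[0,0.0005,0,-0.01,0],[0,0.001,0,-0.02,0],[0,0.0015,0,-0.03,0],[0,0.002,0,-0.035,0],[0,0.002,0,-0.035,0],[0,0.002,0,-0.035,0],[0,0,0,0,0]]' 80; python3 - <<'E'
from h import *
np.set_printoptions(precision=4,suppress=True)
o=bot.get_obs(); print(o['gripper_width']*.0854,o['t'],np.round(o['q'],3))
p,d=bot.read_camera("wrist"); cv2.imwrite("pics/w4.png",p)
for c in("side","top"):
    bot.read_camera(c)
    for n in("lens","view","cam_stand"): print(c,n,[(np.round(r['at'],1).tolist(),round(r['score'],2)) for r in bot.pinpoint(n,c)[:3]])
p,d=bot.read_camera("side")
for n in ("lens","cam_stand"):
    for r in bot.trace(n,"side")[:1]:
        np.save(f"m_side_{n}.npy",r['mask']); print(n,r['mask'].sum(),r['at'])
np.save("side1.npy",d); cv2.imwrite("pics/side1.png",p); p,d=bot.read_camera("top"); np.save("top1.npy",d); cv2.imwrite("pics/top1.png",p)
for r in bot.trace("cam_stand","top")[:1]: np.save("m_top_cam_stand.npy",r['mask']); print(r['mask'].sum())
E
```

```text
t: 8.38
eef_pos: [0.4951, 0.2148, 0.3762]
tool_rot: [-0.003, 0.998, -0.052, 0.032]
contact_force: [1.1, 0.9, -0.3]
gripper_width: 0.075
grasp_force: 79.0
0.006392760221859702 8.3833 [ 0.216  0.422 -0.939  1.884  0.452  0.993 -2.592]
side lens [([205.8, 137.0], 0.93)]
side view []
side cam_stand [([205.8, 210.2], 0.88)]
top lens [([294.4, 129.4], 0.82), ([209.1, 234.6], 0.17)]
top view [([305.4, 241.8], 0.67)]
top cam_stand [([299.6, 147.9], 0.83)]
lens 869 [200.4, 128.5]
cam_stand 2215 [197.6, 153.5]
1681
```

View pics/w4.png

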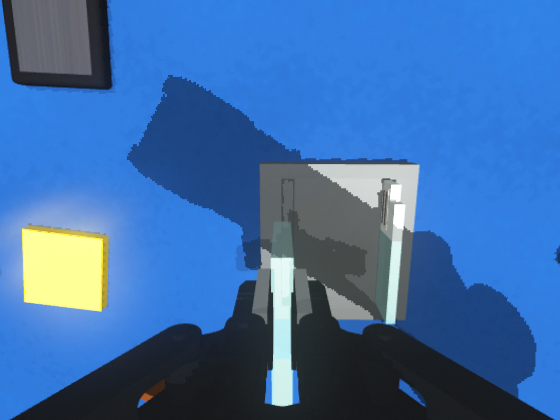

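The slide is held level and clear of the left slot (mouth at (288,200)), and the other slide is still in its slot. Next I'll measure the camera head's pose.

```bash
python3 - <<'E'
from h import *
np.set_printoptions(precision=4,suppress=True)
for a in((205.8,137),(207,138)):
  for b in((294.4,129.4),(299,129)): print("lens",tri("side",a,"top",b))
print("base",at_z("side",(205.8,210.2),0),at_z("top",(299.6,147.9),0))
for c in("side","top"):
    d=np.load(f"{c}1.npy"); m=np.load(f"m_{c}_cam_stand.npy")&(d>0); ys,xs=np.nonzero(m)
    K,D,R,t=M(c); p=cv2.undistortPoints(np.stack([xs,ys],1).astype(float)[:,None],K,D)[:,0]
    X=(np.c_[p,np.ones(len(p))]*d[ys,xs][:,None]-t)@R
    np.save(f"pc_{c}.npy",X)
    H=X[(X[:,2]>.27)&(X[:,2]<.45)&(abs(X[:,0]-.75)<.12)]
    print(c,len(H),np.percentile(H,[2,50,98],axis=0)); 
    B=X[(X[:,2]<.03)]; print("basepts",len(B),np.percentile(B[:,:2],[3,97],axis=0).mean(0) if len(B) else "")
    w,v=np.linalg.eigh(np.cov(H.T)); print("pca",np.sqrt(w),"\n",v.T)
    for sl in range(6):
        h=H[(H[:,2]>.27+.02*sl)&(H[:,2]<.29+.02*sl)]
        if len(h)>3: print(round(.28+.02*sl,2),len(h),h.min(0),h.max(0))
for n in("side","top"):
    p=cv2.imread(f"pics/{n}1.png"); r=p[95:165,165:250] if n=="side" else p[90:170,255:345]
    cv2.imwrite(f"pics/head_{n}.png",cv2.resize(r,(400,380),interpolation=cv2.INTER_CUBIC))
cv2.imwrite("pics/head.png",np.hstack([cv2.imread("pics/head_side.png"),cv2.imread("pics/head_top.png")]))
E
```

```text
lens (array([ 0.7392, -0.0474,  0.3211]), np.float64(0.0004299983378499109))
lens (array([ 0.7453, -0.061 ,  0.3096]), np.float64(0.002524909316277017))
lens (array([ 0.7384, -0.0479,  0.3183]), np.float64(0.0032323246836824335))
lens (array([ 0.7444, -0.0616,  0.3066]), np.float64(0.0011962342637579296))
base [ 0.7917 -0.0639  0.    ] [ 0.785  -0.0792  0.    ]
side 998 [[ 0.7239 -0.1045  0.2811]
 [ 0.755  -0.0495  0.3585]
 [ 0.7987  0.0007  0.3767]]
basepts 857 [ 1.1322 -0.6654]
pca [0.0171 0.0216 0.0339] 
 [[ 0.9098 -0.3537  0.2174]
 [ 0.1098 -0.3    -0.9476]
 [ 0.4004  0.8859 -0.2341]]
0.28 39 [ 0.7779 -0.0773  0.27  ] [ 0.7949 -0.0577  0.29  ]
0.3 8 [ 0.7447 -0.0672  0.2909] [ 0.7928 -0.0089  0.3099]
0.32 104 [ 0.7286 -0.1053  0.3105] [ 0.8096 -0.0044  0.3298]
0.34 196 [ 0.7252 -0.1103  0.33  ] [0.8046 0.0018 0.35  ]
0.36 459 [ 0.7185 -0.1102  0.35  ] [0.7966 0.0043 0.37  ]
0.38 192 [ 0.7257 -0.1118  0.3701] [0.799  0.0022 0.3799]
top 853 [[ 0.7251 -0.1152  0.3273]
 [ 0.7572 -0.062   0.3625]
 [ 0.8004 -0.0064  0.3778]]
basepts 742 [ 0.8087 -0.0718]
pca [0.0133 0.0189 0.0308] 
 [[-0.091   0.0227  0.9956]
 [-0.9553  0.2802 -0.0937]
 [-0.2811 -0.9597 -0.0038]]
0.32 27 [ 0.7297 -0.125   0.3187] [ 0.8144 -0.0203  0.33  ]
0.34 155 [ 0.7252 -0.124   0.3301] [ 0.8068 -0.0139  0.3499]
0.36 465 [ 0.7194 -0.119   0.35  ] [ 0.7935 -0.0007  0.37  ]
0.38 206 [ 0.7254 -0.1133  0.37  ] [ 0.8    -0.0009  0.3834]
```

View pics/head.png

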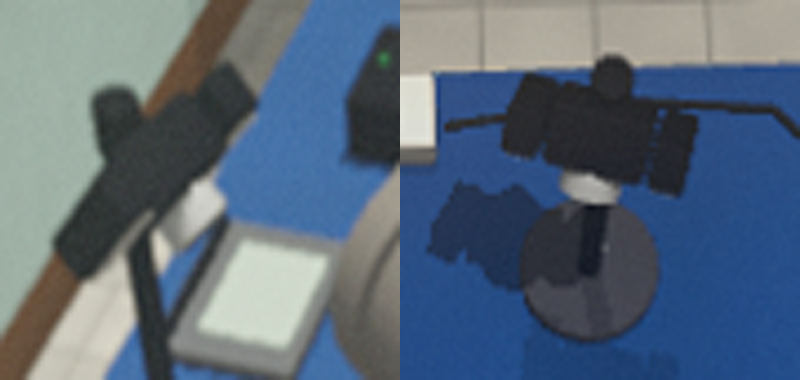

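The light-bar axis gives a line of sight of azimuth about 16° from −x towards +y. The lens is near (0.740, −0.053, 0.315), so the view point is near (0.627, −0.020, 0.223). I'll raise, turn, and swing to azimuth −16° so the tilt gained at the reach limit is in the right plane.

```bash
python3 -m pendant '[[0,0.001,0,-0.04,-6.7],[0,0,0,-0.04,-6.7],[0,0,0,-0.04,-6.7],[0,0,0,-0.04,-6.7],[0,0,0,-0.04,-6.7],[0,0,0,-0.04,-6.7],[0,0,0,-0.04,-6.7],[0,-0.03,0.02,0,-6.7],[0,-0.03,0.02,0,-6.7],[0,-0.03,0.02,0,-6.7],[0,-0.03,0.02,0,-6.7],[0,-0.03,0.02,0,-6.3]]'; cat > st.py <<'E'
from h import *
np.set_printoptions(precision=4,suppress=True)
o=bot.get_obs(); T=Rt.from_quat(np.roll(o['tool_rot'],-1)).as_matrix(); print(np.round(o['q'],3),o['t'],o['eef_pos'],o['gripper_width']);print(T)
az=lambda v:np.degrees(np.arctan2(v[1],v[0]))
print("pos az",az(o['eef_pos']),"tilt az",az(T[:,2]),"tilt",np.degrees(np.arccos(-T[2,2])),"tool y az/el",az(T[:,1]),np.degrees(np.arcsin(T[2,1])))
f=np.array([-.756,.221,-.616]); V=np.array([.740,-.053,.315])+.15*f
L=o['eef_pos']+T@np.array([-.0695,.004,.181]); print("label",L,"need shift tool",T.T@(V-L),"angle",np.degrees(np.arccos(-f@T[:,1]/np.linalg.norm(f))))
E
python3 st.py
```

```text
t: 10.08
eef_pos: [0.4691, 0.0608, 0.649]
tool_rot: [0.017, 0.821, 0.57, 0.021]
contact_force: [0.3, 0.6, -0.9]
gripper_width: 0.075
grasp_force: 78.9
[ 0.998  0.103 -1.328  1.59   0.121  1.477 -0.691] 10.0833 [0.4691 0.0608 0.649 ] 0.07523301281066622
[[ 0.3484  0.9358  0.0543]
 [ 0.9372 -0.3487 -0.003 ]
 [ 0.0161  0.052  -0.9985]]
pos az 7.384539156322069 tilt az -3.1736737460027546 tilt 3.1189404923308404 tool y az/el -20.438383151476028 2.9786718507286545
label [ 0.4585 -0.0063  0.4674] need shift tool [0.0419 0.1493 0.2536] angle 35.2542796336082
```

```bash
python3 -m pendant '[[0,-0.026,0.03,-0.015,0],[0,-0.026,0.03,-0.015,0],[0,-0.026,0.03,-0.015,0],[0,-0.026,0.03,-0.015,0],[0,-0.026,0.03,-0.015,0],[0,-0.026,0.03,-0.015,0],[0,-0.026,0.03,-0.015,0],[0,0,0,-0.04,0],[0,0,0,-0.04,0]]'; python3 st.py
```

```text
t: 10.83
eef_pos: [0.602, -0.1819, 0.7958]
tool_rot: [0.01, 0.823, 0.567, 0.015]
contact_force: [0.2, 3.0, 0.8]
gripper_width: 0.075
grasp_force: 79.8
[ 0.654  0.412 -0.831  0.887  0.324  1.914 -0.374] 10.8333 [ 0.602  -0.1819  0.7958] 0.07494907179053385
[[ 0.3559  0.9338  0.0361]
 [ 0.9344 -0.3561 -0.0001]
 [ 0.0128  0.0338 -0.9993]]
pos az -16.814283975890802 tilt az -0.11428459817950512 tilt 2.068276147126569 tool y az/el -20.87371684467954 1.9341027103776862
label [ 0.5875 -0.2483  0.6141] need shift tool [ 0.2224 -0.058   0.3927] angle 36.33788867823661
```

```bash
python3 -m pendant '[[0,0,0.02,-0.035,0],[0,0,0.02,-0.035,0],[0,0,0.02,-0.035,0],[0,0,0.02,-0.035,0],[0,0,0.02,-0.035,0],[0,0,0.02,-0.035,0]]'; python3 st.py
```

```text
t: 11.33
eef_pos: [0.6426, -0.2002, 0.7798]
tool_rot: [-0.009, 0.824, 0.567, -0.004]
contact_force: [0.5, -1.2, -3.1]
gripper_width: 0.074
grasp_force: 79.8
[ 0.072  0.434  0.274  0.823 -0.126  1.915 -0.084] 11.3333 [ 0.6426 -0.2002  0.7798] 0.07422317263732499
[[ 0.3573  0.9339 -0.0162]
 [ 0.934  -0.3572  0.0103]
 [ 0.0038 -0.0188 -0.9998]]
pos az -17.302052454987766 tilt az 147.5271231060863 tilt 1.0982085835032391 tool y az/el -20.930387239196232 -1.0760043332253173
label [ 0.6185 -0.2646  0.5985] need shift tool [ 0.2301 -0.0728  0.3783] angle 39.33777148837406
```

```bash
python3 -m pendant '[[0,0,-0.01,-0.04,0],[0,0,-0.01,-0.04,0],[0,0,-0.01,-0.04,0],[0,0,-0.01,-0.04,0],[0,0,-0.01,-0.04,0],[0,0,-0.01,-0.04,0],[0,0,-0.01,-0.04,0],[0,0,-0.01,-0.04,0]]'; python3 st.py
```

```text
t: 12.0
eef_pos: [0.4748, -0.1458, 0.9237]
tool_rot: [0.076, 0.82, 0.564, 0.066]
contact_force: [-0.3, 0.9, 0.9]
gripper_width: 0.071
grasp_force: 79.8
[-0.493  0.109  0.819  0.946 -0.097  1.916 -0.094] 12.0 [ 0.4748 -0.1458  0.9237] 0.07118432755274805
[[ 0.3561  0.9139  0.1947]
 [ 0.9342 -0.3532 -0.0509]
 [ 0.0223  0.2    -0.9796]]
pos az -17.067304846216313 tilt az -14.645649628438148 tilt 11.606572177247754 tool y az/el -21.127317057873903 11.534377633387177
label [ 0.489  -0.2213  0.7456] need shift tool [ 0.2256 -0.05    0.5289] angle 26.844165017440567
```

```bash
python3 -m pendant '[[0,0,0.005,-0.04,0],[0,0,0.005,-0.04,0],[0,0,0.005,-0.04,0],[0,0,0.005,-0.04,0],[0,0,0.005,-0.04,0],[0,0,0.005,-0.04,0]]'; python3 st.py
```

```text
t: 12.5
eef_pos: [0.4374, -0.1304, 0.98]
tool_rot: [0.124, 0.807, 0.566, 0.108]
contact_force: [3.2, 6.8, -2.6]
gripper_width: 0.073
grasp_force: 79.8
[-0.913  0.048  1.196  0.876 -0.059  1.915 -0.101] 12.5 [ 0.4374 -0.1304  0.98  ] 0.07344636499105966
[[ 0.3347  0.8878  0.3158]
 [ 0.9417 -0.3272 -0.0783]
 [ 0.0338  0.3236 -0.9456]]
pos az -16.600354552387497 tilt az -13.924472870059455 tilt 18.98784120279648 tool y az/el -20.23204001410254 18.881062082169546
label [ 0.4748 -0.2113  0.8078] need shift tool [ 0.2113 -0.1173  0.5863] angle 19.45219143070464
```

```bash
python3 -m pendant '[[0,0,0.01,-0.04,0],[0,0,0.01,-0.04,0],[0,0,0.01,-0.04,0],[0,0,0.01,-0.04,0],[0,0,0.01,-0.04,0],[0,0,0.01,-0.04,0],[0,0,0.01,-0.04,0]]'; python3 st.py
```

```text
t: 13.08
eef_pos: [0.4175, -0.1389, 1.0166]
tool_rot: [0.16, 0.808, 0.551, 0.134]
contact_force: [-0.1, -5.2, -1.2]
gripper_width: 0.072
grasp_force: 79.8
[-0.856  0.04   1.151  0.789 -0.043  1.916 -0.11 ] 13.0833 [ 0.4175 -0.1389  1.0166] 0.07239710780551331
[[ 0.3566  0.8478  0.3926]
 [ 0.9334 -0.3411 -0.1114]
 [ 0.0395  0.4062 -0.9129]]
pos az -18.401934132048755 tilt az -15.834858076475973 tilt 24.0851594889777 tool y az/el -21.915905089982047 23.96493156985486
label [ 0.4672 -0.2253  0.8503] need shift tool [ 0.2238 -0.1899  0.6127] angle 14.857517355158937
```

```bash
python3 -m pendant '[[0,0,0.01,-0.04,0],[0,0,0.01,-0.04,0],[0,0,0.01,-0.04,0],[0,0,0.01,-0.04,0],[0,0,0.01,-0.04,0],[0,0,0.01,-0.04,0],[0,0,0.01,-0.04,0],[0,0,0.01,-0.04,0],[0,0,0.01,-0.04,0],[0,0,0.01,-0.04,0]]'; python3 st.py
```

```text
t: 13.92
eef_pos: [0.3551, -0.1304, 1.0808]
tool_rot: [0.218, 0.785, 0.547, 0.191]
contact_force: [0.7, -0.8, -0.3]
gripper_width: 0.073
grasp_force: 79.8
[-0.005  0.001  0.177  0.637  0.042  1.916 -0.157] 13.9167 [ 0.3551 -0.1304  1.0808] 0.07277539462414849
[[ 0.329   0.7753  0.5392]
 [ 0.9423 -0.3071 -0.1334]
 [ 0.0622  0.552  -0.8315]]
pos az -20.159945215214314 tilt az -13.894961639411122 tilt 33.74200764491434 tool y az/el -21.606477654658043 33.50200429800296
label [ 0.4329 -0.2212  0.9281] need shift tool [ 0.2096 -0.3011  0.6643] angle 6.247596785887656
```

```bash
python3 -m pendant '[[0,0.0095,-0.017,0.034,0],[0,0.0095,-0.017,0.034,0],[0,0.0095,-0.017,0.034,0],[0,0.0095,-0.017,0.034,0],[0,0.0095,-0.017,0.034,0],[0,0.0095,-0.017,0.034,0],[0,0.0095,-0.017,0.034,0],[0,0.0095,-0.017,0.034,0],[0,0.0095,-0.017,0.034,0],[0,0.0095,-0.017,0.034,0]]'; python3 st.py
```

```text
t: 14.75
eef_pos: [0.4376, -0.0342, 0.7091]
tool_rot: [0.218, 0.786, 0.546, 0.191]
contact_force: [1.6, -0.2, -1.4]
gripper_width: 0.073
grasp_force: 79.8
[-0.071 -0.223 -0.05   1.75   0.216  1.069 -0.53 ] 14.75 [ 0.4376 -0.0342  0.7091] 0.07337020919856298
[[ 0.3297  0.7752  0.5389]
 [ 0.942  -0.3079 -0.1334]
 [ 0.0625  0.5516 -0.8317]]
pos az -4.473402624518417 tilt az -13.908941587197324 tilt 33.72171698680197 tool y az/el -21.660677288911224 33.479272385016706
label [ 0.5153 -0.1251  0.5564] need shift tool [ 0.115  -0.1303  0.3236] angle 6.294779467173315
```

```bash
python3 -m pendant '[[0,0.012,-0.013,0.033,0],[0,0.012,-0.013,0.033,0],[0,0.012,-0.013,0.033,0],[0,0.012,-0.013,0.033,0],[0,0.012,-0.013,0.033,0],[0,0.012,-0.013,0.033,0]]'; python3 st.py; python3 - <<'E'
from h import *
p,_=bot.read_camera("side"); print([(r['at'],r['score']) for n in("slide_a_label","lens") for r in bot.pinpoint(n,"side")[:2]])
q,_=bot.read_camera("top"); print([(r['at'],r['score']) for n in("slide_a_label","lens") for r in bot.pinpoint(n,"top")[:2]])
cv2.imwrite("pics/chk.png",np.hstack([cv2.resize(p[60:340,80:360],(400,400)),cv2.resize(q[70:280,200:410],(400,400))]))
E
```

```text
t: 15.25
eef_pos: [0.508, 0.0312, 0.5062]
tool_rot: [0.218, 0.786, 0.546, 0.191]
contact_force: [-0.2, -1.2, -1.6]
gripper_width: 0.074
grasp_force: 79.8
[-0.092 -0.002 -0.173  1.999  0.45   0.668 -0.909] 15.25 [0.508  0.0312 0.5062] 0.07402580816795733
[[ 0.3296  0.7753  0.5388]
 [ 0.942  -0.308  -0.1331]
 [ 0.0628  0.5515 -0.8318]]
pos az 3.510512224587691 tilt az -13.874475896355701 tilt 33.71204427615859 tool y az/el -21.666500639070644 33.467104401712916
label [ 0.5857 -0.0596  0.3534] need shift tool [ 0.0427 -0.0527  0.1256] angle 6.307057772625319
[([276.8, 275.3], 0.92)]
[([297.4, 131.2], 0.78)]
```

View pics/chk.png

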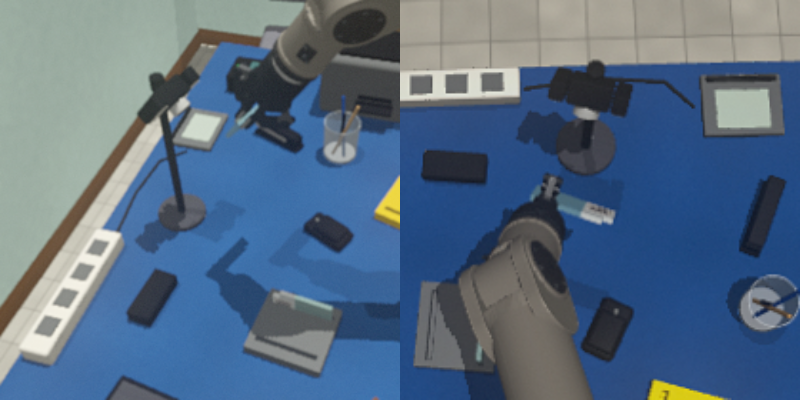

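The top panel shows the slide held by its clear end with the label facing up, at about (303,181) in full-picture pixels. Its edge runs parallel to the camera head. I'll check the label estimate against this.

```bash
python3 - <<'E'
from h import *
L=[.5857,-.0596,.3534]; print(proj("top",[L,[.740,-.053,.315],[.627,-.02,.223]]),at_z("top",(303.4,180.8),.3534)); 
o,_=bot.read_camera("top"); print([(r['at'],round(r['score'],2)) for r in bot.pinpoint("slide_b_label","top")[:3]],[(r['at'],round(r['score'],2)) for r in bot.trace("slide_b","top")[:3]])
E
```

```text
[[301.43936807 178.60913389]
 [296.2593325  129.74204766]
 [285.45975314 176.28229721]] [ 0.5794007  -0.06469506  0.3534    ]
[([307.5, 180.5], 0.71), ([171.5, 281.8], 0.46)] [([183.2, 288.8], 0.7), ([292.8, 179.4], 0.55)]
```

```bash
sed -i 's/-.0695/-.0745/' st.py; python3 -m pendant '[[0,0.0095,-0.01,0.025,-1],[0,0.0095,-0.01,0.025,-1],[0,0.0095,-0.01,0.025,-1],[0,0.0095,-0.01,0.025,-1],[0,0.0095,-0.01,0.025,0],[0,0,0,0,0]]'; python3 st.py; python3 - <<'E'
from h import *
p,_=bot.read_camera("side"); print([(np.round(r['at']),r['score']) for n in("slide_a_label","lens") for r in bot.pinpoint(n,"side")[:3]])
q,_=bot.read_camera("top"); print([(np.round(r['at']),r['score']) for n in("slide_a_label","lens") for r in bot.pinpoint(n,"top")[:3]])
cv2.imwrite("pics/chk2.png",np.hstack([cv2.resize(p[90:250,150:310],(400,400),interpolation=2),cv2.resize(q[90:250,220:380],(400,400),interpolation=2)]))
E
```

```text
t: 16.2
eef_pos: [0.5502, 0.0739, 0.3743]
tool_rot: [0.223, 0.766, 0.575, 0.181]
contact_force: [-0.7, 0.2, -0.5]
gripper_width: 0.074
grasp_force: 79.7
[-0.195  0.229 -0.154  2.064  0.813  0.479 -1.283] 16.2 [0.5502 0.0739 0.3743] 0.07398393134481397
[[ 0.2734  0.7996  0.5347]
 [ 0.9617 -0.2397 -0.1334]
 [ 0.0215  0.5506 -0.8345]]
pos az 7.647586576474796 tilt az -14.006290339899174 tilt 33.43877352708385 tool y az/el -16.68419351772059 33.40999271927517
label [ 0.6298 -0.0229  0.2239] need shift tool [ 0.002 -0.004 -0.001] angle 4.629142257865071
[(array([276., 272.]), 0.59), (array([179., 349.]), 0.4), (array([208., 138.]), 0.71)]
[(array([288., 175.]), 0.16), (array([298., 134.]), 0.97)]
```

View pics/chk2.png

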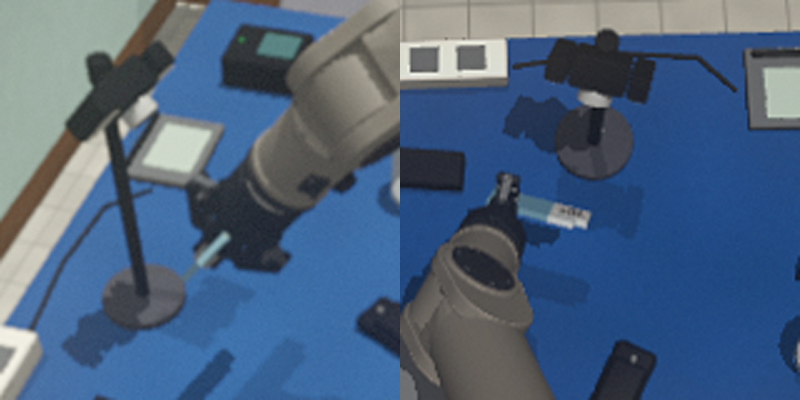

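In the last view the label is at about (289,176) in the top picture, against a predicted view point of (285,176). The label faces up and towards the lens at (298,132), and nothing is touching, so I'm handing it in.

```bash
python3 -m pendant '[[0,0.003,-0.003,0,0],[0,0,0,0,0],[0,0,0,0,0],[0,0,0,0,0]]'; python3 -c "
from station import bot
print(bot.hand_in())"
```

```text
t: 16.83
eef_pos: [0.5489, 0.0763, 0.3769]
tool_rot: [0.225, 0.766, 0.573, 0.184]
contact_force: [0.9, -0.1, -1.2]
gripper_width: 0.077
grasp_force: 79.7
the job is handed in; nothing more can be done
None
```

I handed the job in at 16.8 s with the left slot's slide held still by its clear end, label up; I estimate the label is within 15 mm of the view point and about 5° off square to the lens, but the hand-in returned no verdict.

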